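# Level the two plating trays on the trip balance

### The job

Even out the two plating trays on the balance: move hubs from one tray to the other until the two pans sit level, with all four square-holed hubs on tray rods and pushed fully home, flange flat on the tray. The empty rods stand turned at odd angles, so ease a hub round on the rod by feel until it drops over the square. Press gently, never bear down hard on the balance (it is made for 2 kg), and leave the other things on the bench where they are.

Things in the scene. Friction and masses are not known exactly. Their poses are not given: they have to be found in the camera images.
- balance: two-pan trip balance, grey cast base 300 mm wide (its y) and 150 mm deep (its x), fixed to the bench; origin under the middle of the base at bench height, y to its left pan, z up. A dial post between the pans rises to 175 mm. Swings settle in about 1 s; two hubs a side never balance
- beam (a joint): tilt of the balance beam, rad: 0 is level, positive when the left (+y) pan is up and the right pan down, -0.08 and 0.08 on the stops. 0.01 rad is 1.25 mm of height at each pan
- pan_left_mid (a point): middle of the face of the left pan's tray, 125 mm to +y of the balance's middle. The pan, 150 mm across, carries a black round tray with three rods 42 mm from this point. It stays upright, is 120 mm above the bench when level, rises or sinks 10 mm to a stop, and sinks away under a pressing hand until it meets the stop
- pan_right_mid (a point): middle of the face of the right pan's tray, 125 mm to -y of the balance's middle. The pan, 150 mm across, carries a black round tray with three rods 42 mm from this point. It stays upright, is 120 mm above the bench when level, rises or sinks 10 mm to a stop, and sinks away under a pressing hand until it meets the stop
- pan_left (a joint): overload spring under the left pan, m: 0 in ordinary use, grows as the pan is pressed down hard on its stop. It starts to give at about 8 to 11 N of pressing on the loaded pan, 0.25 mm a newton beyond; 0.0026 (about 20 N) is overloaded
- pan_right (a joint): overload spring under the right pan, m: 0 in ordinary use, grows as the pan is pressed down hard on its stop. It starts to give at about 8 to 11 N of pressing on the loaded pan, 0.25 mm a newton beyond; 0.0026 (about 20 N) is overloaded
- hub_a_mid (a point): gold-plated hub: 56 mm flange, 7 mm thick, below; 34 mm round boss above; 34 mm high; 15.4 mm square hole right through, sides along its x and y. This point: its centre, 17 mm above its underside; z up. Of four hubs three are aluminium (about 95 g) and one is brass (about 285 g, as much as the three together): they look alike, only weight tells. At the start each tray has two
- hub_b_mid (a point): gold-plated hub: 56 mm flange, 7 mm thick, below; 34 mm round boss above; 34 mm high; 15.4 mm square hole right through, sides along its x and y. This point: its centre, 17 mm above its underside; z up. Of four hubs three are aluminium (about 95 g) and one is brass (about 285 g, as much as the three together): they look alike, only weight tells. At the start each tray has two
- hub_c_mid (a point): gold-plated hub: 56 mm flange, 7 mm thick, below; 34 mm round boss above; 34 mm high; 15.4 mm square hole right through, sides along its x and y. This point: its centre, 17 mm above its underside; z up. Of four hubs three are aluminium (about 95 g) and one is brass (about 285 g, as much as the three together): they look alike, only weight tells. At the start each tray has two
- hub_d_mid (a point): gold-plated hub: 56 mm flange, 7 mm thick, below; 34 mm round boss above; 34 mm high; 15.4 mm square hole right through, sides along its x and y. This point: its centre, 17 mm above its underside; z up. Of four hubs three are aluminium (about 95 g) and one is brass (about 285 g, as much as the three together): they look alike, only weight tells. At the start each tray has two
- rod_left_1 (a point): on the axis of the outermost rod of the left tray, 17 mm above the tray's face: the centre of a hub fully home here. Square shank 14 mm across, 34 mm high, then a round nose 12.8 mm thick to 46 mm. A hub sits on it at the start; its flats lie along the balance's x and y
- rod_left_2 (a point): on the axis of an inner (dial-side) rod of the left tray, 17 mm above the tray's face: the centre of a hub fully home here. Square shank 14 mm across, 34 mm high, then a round nose 12.8 mm thick to 46 mm. A hub sits on it at the start; its flats lie along the balance's x and y
- rod_left_3 (a point): on the axis of an inner (dial-side) rod of the left tray, 17 mm above the tray's face: the centre of a hub fully home here. Square shank 14 mm across, 34 mm high, then a round nose 12.8 mm thick to 46 mm. Empty at the start. It is screwed in tight with its flats turned from the balance's x and y by an unknown angle: a hub must be turned to suit, and else stops on the square's corners, 34 mm too high
- rod_right_1 (a point): on the axis of the outermost rod of the right tray, 17 mm above the tray's face: the centre of a hub fully home here. Square shank 14 mm across, 34 mm high, then a round nose 12.8 mm thick to 46 mm. A hub sits on it at the start; its flats lie along the balance's x and y
- rod_right_2 (a point): on the axis of an inner (dial-side) rod of the right tray, 17 mm above the tray's face: the centre of a hub fully home here. Square shank 14 mm across, 34 mm high, then a round nose 12.8 mm thick to 46 mm. A hub sits on it at the start; its flats lie along the balance's x and y
- rod_right_3 (a point): on the axis of an inner (dial-side) rod of the right tray, 17 mm above the tray's face: the centre of a hub fully home here. Square shank 14 mm across, 34 mm high, then a round nose 12.8 mm thick to 46 mm. Empty at the start. It is screwed in tight with its flats turned from the balance's x and y by an unknown angle: a hub must be turned to suit, and else stops on the square's corners, 34 mm too high
- plate_a: gold round dial plate, 90 mm across, 4 mm thick, lying on the sheet; origin under its centre. Leave it alone
- plate_b: as plate_a
- plate_c: as plate_a
- magnifier: hand magnifier lying flat, 64 mm round frame with a 90 mm handle along its +x; origin under the lens. Leave it alone
- caliper: sliding caliper lying flat, 200 mm long along its x, 11 mm high; origin under the middle of its bar. Leave it alone
- check_weight: steel knob weight, 32 mm across, 51 mm high; origin under its centre. Leave it alone
- pin_bin: empty open grey bin, 100 x 140 x 50 mm; origin under its centre. Leave it alone
Not all that is in view belongs to the job. Leave any orange look-alike of the part that bears hub_a_mid alone.

How it is judged:
At the end, for the whole second after the job is handed in: The balance is at rest with the beam between -0.03 and 0.03 rad, that is level (pans within 3.75 mm of their level height), and each of the four hubs is fully home on a tray rod (its centre within 3.5 mm of that rod's point), on either tray (value of joint beam between -0.03 and 0.03 rad and velocity of joint beam between -0.03 and 0.03 rad/s and (distance between hub_a_mid and rod_left_1 below 0.0035 m or distance between hub_a_mid and rod_left_2 below 0.0035 m or distance between hub_a_mid and rod_left_3 below 0.0035 m or distance between hub_a_mid and rod_right_1 below 0.0035 m or distance between hub_a_mid and rod_right_2 below 0.0035 m or distance between hub_a_mid and rod_right_3 below 0.0035 m) and (distance between hub_b_mid and rod_left_1 below 0.0035 m or distance between hub_b_mid and rod_left_2 below 0.0035 m or distance between hub_b_mid and rod_left_3 below 0.0035 m or distance between hub_b_mid and rod_right_1 below 0.0035 m or distance between hub_b_mid and rod_right_2 below 0.0035 m or distance between hub_b_mid and rod_right_3 below 0.0035 m) and (distance between hub_c_mid and rod_left_1 below 0.0035 m or distance between hub_c_mid and rod_left_2 below 0.0035 m or distance between hub_c_mid and rod_left_3 below 0.0035 m or distance between hub_c_mid and rod_right_1 below 0.0035 m or distance between hub_c_mid and rod_right_2 below 0.0035 m or distance between hub_c_mid and rod_right_3 below 0.0035 m) and (distance between hub_d_mid and rod_left_1 below 0.0035 m or distance between hub_d_mid and rod_left_2 below 0.0035 m or distance between hub_d_mid and rod_left_3 below 0.0035 m or distance between hub_d_mid and rod_right_1 below 0.0035 m or distance between hub_d_mid and rod_right_2 below 0.0035 m or distance between hub_d_mid and rod_right_3 below 0.0035 m)); the robot touches nothing.
It fails at once if a pan is overloaded: pressed down with more than about 20 N, so that its overload spring gives 2.6 mm (value of joint any of pan_left, pan_right above 0.0026 m).
It fails at once if the robot pushes on the balance itself with more than 15 N (contact force between the arm and balance above 15 N).
It fails at once if another thing on the bench is moved more than 30 mm (distance of any of plate_a, plate_b, plate_c, magnifier, caliper, check_weight, pin_bin from where it was at the start of the episode above 0.03 m).
It also fails if it takes over 72 s, if anything falls off the work surface, if the arm or the gripper's body presses on something with over 40 N, if the wrist force passes 120 N, or if a joint passes its speed limit or range.

### The arm

A 6-joint arm with a two-finger parallel gripper is mounted at the origin on the work surface. World frame = base frame: x ahead of the robot, y to its left, z up, the work surface at z = 0. Lengths are in m, angles in rad, forces in N, time in s.
With the tool pointing down it reaches from about 0.3 to 0.775 m from the base axis. Payload 14.6 kg.
Tool frame: the origin (TCP) lies at the very end of the fingers, on their centre line; the grasp point (between the pads) lies 19 mm behind it; y points along the fingers, x is the direction in which the jaws open and shut, and the axes are right-handed (so a half turn about y gives the same grasp; the last joint's range is limited). The gripper opens to 94 mm and grips with 3 to 60 N. Pads are 16 mm wide; open, the fingers measure 119 mm over their backs; the gripper's body (75 mm by 177 mm) begins 78 mm behind the grasp point.
Start: joints at [-1.329, 0.3, 1.521, -0, 1.321, -0.067], TCP at [0.167, -0.524, 0.171] pointing down, gripper open.
Joint ranges: [-3.03, 3.03], [-0.79, 2.21], [0.23, 2.52], [-1.04, 4.18], [0, 3.07], [-2.55, 2.55]. Speed limits (rad/s): [2.22, 2.22, 2.57, 3.14, 3.14, 3.14].

### API

Orientations are given as [roll, pitch, yaw] about the fixed x, y, z axes, in that order (R = Rz(yaw) Ry(pitch) Rx(roll)).
In Python, from station import * gives the robot as it stands.
- The arm moves only by the tool send_rows, never from a script. Its argument "series" is text: rows parted by semicolons, each of 7 numbers parted by spaces: the turn, a rotation vector about the tool's x, y, z in units of 5 degrees (1.0 is 5 degrees), then the shift along the tool's x, y, z in cm, then the opening, from -1 (shut) to 1 (fully open). A call has exactly 10 rows; each row is the pose to reach, as a shift and turn from the pose commanded when the call began, along the tool's axes at that moment; what a row does not reach only later rows make up. A row lasts 1/12 s, in which the tool goes at most 41.7 mm and 7.16 degrees, less where a joint would pass 70% of its speed; a pose out of reach is approached as far as the arm can. A call with a gripper value outside its range is refused whole. The fingers move at their own pace and stop on an object; "newtons" is the grip in N (left out, the last holds). Time passes only in rows, so rows that repeat a pose let the fingers close, or fill a call up. It gives the time, the measured TCP pose, the force and the opening at its end, in the units of the state.
- get_obs(): the state, without advancing time (a new reading comes with each control period).
- camera(name): name is "side" or "top" or "wrist"; returns the picture (420x560x3 uint8, red, green, blue); there is no depth.
- camera_info(name): a dict with "K" (3x3 intrinsics, pixels), "k1" (the pictures are not rectified: a ray, as slopes to the right and down, at radius r is drawn at 1 + k1 r^2 times it, then the intrinsics apply), "R" (3x3) and "t" (3): a world point X has camera coordinates R X + t; the wrist camera has in their place "mount" (4x4, takes a point from camera to tool coordinates, whose origin is the TCP and whose axes are the tool frame's). Camera axes: x right, y down, z forward; pixel columns grow to the right and rows downward; lengths in m; the calibration is good to about 2 mm. A picture is of the moment at which its call begins: read the wrist's pose just before it. camera_info takes no time and is no camera call.
- hand_in(): hands the job in, once; it reports no verdict.
The state is a dict: "time_s": time; "qpos": joint angles; "joint_vel": joint speeds; "tau": joint torques, N m; "ee_pos": TCP position; "eef_rot": TCP orientation; "force": force on the tool from outside, world axes, zero at the start; "moment": the same for the moment, N m; "grip_width": finger opening in m.
Only numpy, scipy, OpenCV 4.12 (cv2) and the standard library are available. Lean on these libraries where they do the work, as an engineer would, in place of code of your own. Each camera call takes 0.05 s, during which the arm holds its last target. There are 200 camera calls.

## Working session

There is one attempt and no reset: what is moved stays moved. The work goes in short steps, Python scripts to look and compute and a tool call to move; the robot and the scene stay as the last step left them, time stands still between calls to the robot, and variables do not carry over. Pictures are saved under pics/ and viewed, on a budget of 10 in all, crops included, one or two more only if the job needs it, and the job is handed in when it is done.

Besides the shell and the picture viewer there is one more tool, called after "Request:" as name(argument=value, ...) on one line, values as JSON. send_rows: Moves the arm, as the interface text tells. Its arguments: {"type":"object","properties":{"series":{"type":"string"},"newtons":{"type":"number"}},"required":["series"]}

```bash
ls; mkdir -p pics; python3 - <<'E'
from station import *
import cv2,numpy as np
o=get_obs();print(o)
for n in("side","top","wrist"):
    i=camera_info(n);print(n,i)
a=camera("top");b=camera("side")
cv2.imwrite("pics/top0.png",a[...,::-1]);cv2.imwrite("pics/side0.png",b[...,::-1])
E
```

```text
pics
{'time_s': 0.0, 'qpos': array([-1.32859133e+00,  3.00468725e-01,  1.52160100e+00,  1.19508811e-06,
        1.32071957e+00, -6.65775440e-02]), 'joint_vel': array([ 3.38444246e-04, -7.33188087e-04, -4.09483898e-05,  8.38940405e-04,
        2.00691375e-03,  3.49581255e-04]), 'tau': array([-1.37742762e-03, -5.31807840e+01, -3.52734876e+01,  7.07960827e-02,
        2.44811102e-02, -9.80494201e-05]), 'ee_pos': array([ 0.16707729, -0.52367489,  0.17027924]), 'eef_rot': array([-1.57071556e+00,  1.19391841e-03, -1.26201403e+00]), 'force': array([-0.07788477,  0.10038056,  0.32112173]), 'moment': array([ 0.01831681, -0.0343683 , -0.02440809]), 'grip_width': 0.09416006756328457}
side {'K': array([[449.75286118,   0.        , 282.00134052],
       [  0.        , 449.75286118, 210.42923758],
       [  0.        ,   0.        ,   1.        ]]), 'k1': 0.005801607668346007, 'R': array([[-0.99189488, -0.12674535,  0.00895298],
       [-0.09447105,  0.68852935, -0.7190289 ],
       [ 0.08496918, -0.71404688, -0.69492251]]), 't': array([0.54746128, 0.12460214, 1.10996888])}
top {'K': array([[522.4
[... 220 characters left out ...]
 ],
       [-0.98723817, -0.02376353, -0.15746775],
       [ 0.15769977, -0.00821575, -0.98745293]]), 't': array([-0.01174178,  0.55651229,  1.19071271])}
wrist {'K': array([[369.45348135,   0.        , 276.44691362],
       [  0.        , 369.45348135, 209.38719738],
       [  0.        ,   0.        ,   1.        ]]), 'k1': 0.005688225023837278, 'mount': array([[ 9.99998911e-01,  3.98863031e-04, -1.42094554e-03,
         1.32830524e-04],
       [ 1.47580798e-03, -2.78720417e-01,  9.60371153e-01,
        -2.13858999e-01],
       [-1.29899839e-05, -9.60372204e-01, -2.78720702e-01,
         8.05162977e-02],
       [ 0.00000000e+00,  0.00000000e+00,  0.00000000e+00,
         1.00000000e+00]])}
```

View pics/top0.png

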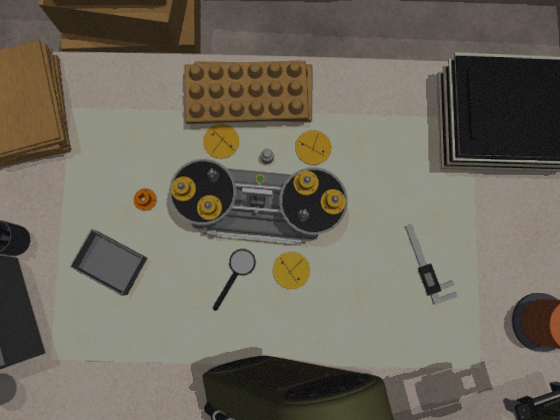

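View pics/side0.png

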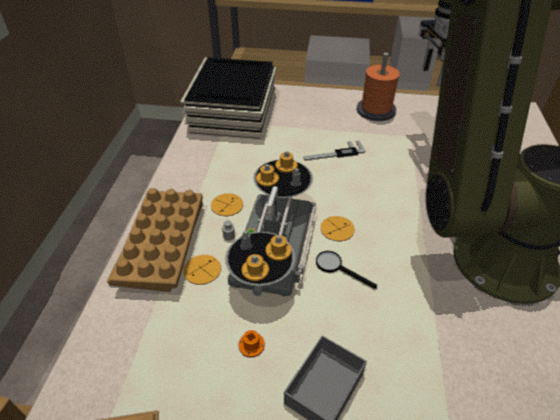

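Top view: the left tray has hubs at about (183,187) and (208,207) with its empty rod at (213,174). The right tray has hubs at (306,181) and (333,201) with its empty rod at (303,214). The orange decoy is at (145,199) and the gold plates at (221,141), (313,147) and (291,270). I'll leave those alone. Next I'll triangulate the hubs.

```bash
cat > h.py <<'E'
import numpy as np,cv2
from scipy.spatial.transform import Rotation as Ro
from station import *
def pose(n,obs=None):
    i=camera_info(n)
    if n!="wrist":
        R,t=i["R"],i["t"];return i,R.T,-R.T@t
    M=i["mount"];Rt=Ro.from_euler("xyz",obs["eef_rot"]).as_matrix()
    return i,Rt@M[:3,:3],Rt@M[:3,3]+obs["ee_pos"]
def ray(n,p,obs=None):
    i,R,c=pose(n,obs);K=i["K"]
    d=np.array([(p[0]-K[0,2])/K[0,0],(p[1]-K[1,2])/K[1,1]]);u=d.copy()
    for _ in range(20):u=d/(1+i["k1"]*(u@u))
    v=R@np.array([u[0],u[1],1.]);return c,v/np.linalg.norm(v)
def plane(n,p,z,obs=None):
    c,v=ray(n,p,obs);return c+v*(z-c[2])/v[2]
def tri(rays):
    A=[np.eye(3)-np.outer(v,v) for c,v in rays]
    X=np.linalg.solve(sum(A),sum(a@c for a,(c,v) in zip(A,rays)))
    return X,[np.linalg.norm(a@(X-c)) for a,(c,v) in zip(A,rays)]
def proj(n,X,obs=None):
    i,R,c=pose(n,obs);q=R.T@(np.asarray(X)-c);u=q[:2]/q[2];u=u*(1+i["k1"]*(u@u))
    return i["K"][:2,:2]@u+i["K"][:2,2]
def gold(im):
    h=cv2.cvtColor(im,cv2.COLOR_RGB2HSV);return cv2.inRange(h,(18,110,70),(32,255,255))
E
python3 - <<'E'
from h import *
t=cv2.imread("pics/top0.png");s=cv2.imread("pics/side0.png")
a=cv2.resize(t[155:240,160:350],None,fx=4.2,fy=4.2,interpolation=3)
cv2.imwrite("pics/ct.png",a)
b=cv2.resize(s[145:295,220:325],None,fx=4,fy=4,interpolation=3);cv2.imwrite("pics/cs.png",b)
for n,im in(("top",t),("side",s)):
    N,l,st,c=cv2.connectedComponentsWithStats(gold(im[...,::-1].copy()))
    print(n,[(st[i][:5].tolist(),c[i].round(1).tolist()) for i in range(1,N) if st[i][4]>30])
E
```

```text
top [([203, 124, 36, 35, 958], [220.8, 140.7]), ([296, 130, 35, 35, 968], [312.9, 147.0]), ([293, 170, 26, 26, 442], [305.7, 182.5]), ([256, 174, 9, 10, 35], [260.0, 178.3]), ([171, 176, 25, 25, 430], [183.2, 188.3]), ([320, 189, 26, 26, 441], [332.7, 201.3]), ([197, 195, 25, 25, 448], [209.0, 207.2]), ([273, 252, 37, 37, 1083], [290.9, 270.0])]
side [([216, 0, 222, 17, 1603], [344.7, 6.0]), ([231, 47, 80, 39, 991], [278.0, 63.0]), ([370, 56, 13, 9, 50], [375.7, 59.7]), ([427, 60, 15, 35, 160], [434.9, 79.5]), ([332, 85, 21, 4, 36], [342.4, 86.5]), ([404, 90, 22, 4, 36], [414.8, 91.5]), ([275, 153, 23, 19, 281], [285.9, 163.4]), ([256, 165, 23, 21, 320], [267.0, 176.4]), ([211, 194, 32, 22, 556], [226.5, 204.2]), ([160, 205, 13, 11, 37], [165.5, 209.4]), ([321, 216, 33, 25, 648], [337.1, 227.9]), ([168, 234, 19, 12, 44], [176.8, 240.2]), ([265, 235, 26, 25, 430], [277.6, 248.9]), ([168, 253, 11, 10, 31], [173.3, 258.2]), ([183, 255, 38, 29, 849], [201.6, 269.0]), ([241, 254, 29, 27, 494], [254.6, 268.5]), ([159, 269, 11, 10, 35], [163.1, 274.1])]
```

View pics/ct.png

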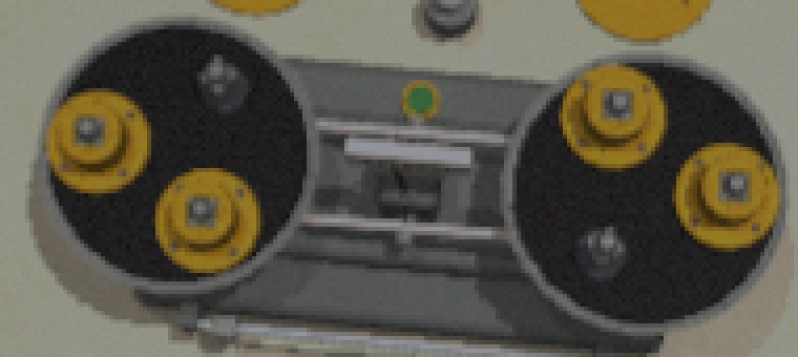

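View pics/cs.png

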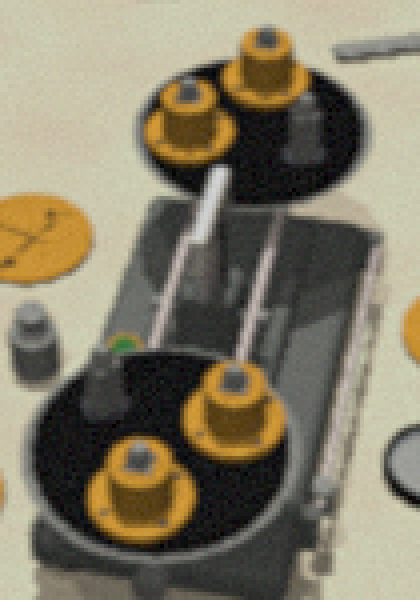

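```bash
python3 - <<'E'
from h import *
T={'L1':((181.2,185.7),(255,258.25)),'L2':((208.1,205),(278.75,238.75)),'L3':((211.9,169.8),(246.75,233)),
'R1':((335.2,198.8),(286.75,154.25)),'R2':((307.6,179.5),(267,167.5)),'R3':((303.8,212.2),(297,170))}
P={}
for k,(a,b) in T.items():
    X,e=tri([ray("top",a),ray("side",b)]);P[k]=X;print(k,X.round(4),np.round(e,4))
for s in "LR":
    c=sum(P[s+i] for i in"123")/3;print(s,c.round(4),[np.linalg.norm((P[s+i]-c)[:2]).round(4) for i in"123"])
E
```

```text
L1 [0.5841 0.1957 0.1485] [0.0003 0.0003]
L2 [0.5431 0.1354 0.1479] [0.0002 0.0002]
L3 [0.6168 0.13   0.1509] [0.004 0.004]
R1 [ 0.5596 -0.1373  0.1666] [0.0007 0.0007]
R2 [ 0.6007 -0.0778  0.1661] [0.0003 0.0003]
R3 [ 0.5273 -0.0699  0.1731] [0.0014 0.0014]
L [0.5813 0.1537 0.1491] [np.float64(0.042), np.float64(0.0423), np.float64(0.0426)]
R [ 0.5625 -0.095   0.1686] [np.float64(0.0424), np.float64(0.0419), np.float64(0.0432)]
```

Both views agree: rod radii come out at 42–43 mm, the pan spacing is 249 mm, and the left tray is about 19 mm lower. So the brass hub is on the left, and one aluminium hub must go from the left tray to R3. The balance frame is yawed about −4.3°. First I'll look at R3 with the wrist camera.

```bash
cat >> h.py <<'E'
YAW=-0.0755
def go(p,yaw=YAW):
    o=get_obs();R=Ro.from_euler("xyz",o["eef_rot"]);G=Ro.from_euler("xyz",[-np.pi/2,0,yaw])
    print("t",round(o["time_s"],2),"pos",o["ee_pos"].round(4),"rot",np.degrees(o["eef_rot"]).round(2),"F",o["force"].round(2),"w",round(o["grip_width"],4))
    print("turn",((R.inv()*G).as_rotvec(degrees=True)/5).round(2),"cm",(R.inv().apply(np.asarray(p)-o["ee_pos"])*100).round(2))
C,S=np.cos(YAW),np.sin(YAW);B=np.array([[C,-S],[S,C]])
ROD={}
for s,c,g in(("L",(.5813,.1537),1),("R",(.5625,-.095),-1)):
    for k,v in(("1",(0,.042*g)),("2",(-.0364*g,-.021*g)),("3",(.0364*g,-.021*g))):ROD[s+k]=np.array(c)+B@np.array(v)
E
python3 -c "
from h import *
print(ROD);go([*ROD['R3'],.225])"
```

```text
{'L1': array([0.58446799, 0.19558035]), 'L2': array([0.5434197 , 0.13550541]), 'L3': array([0.61601231, 0.13001423]), 'R1': array([ 0.55933201, -0.13688035]), 'R2': array([ 0.6003803 , -0.07680541]), 'R3': array([ 0.52778769, -0.07131423])}
t 0.1 pos [ 0.1671 -0.5237  0.1703] rot [-9.000e+01  6.000e-02 -7.231e+01] F [-0.03  0.3   0.35] w 0.0939
turn [-1.00e-02 -1.36e+01 -1.00e-02] cm [-32.14  -5.43  48.11]
```

Request:
send_rows(series="0 -1.4 0 -3 -1 3 1;0 -2.8 0 -5 -2 6 1;0 -4.2 0 -8 -3 10 1;0 -5.6 0 -10 -4 14 1;0 -7 0 -13 -5 18 1;0 -8.4 0 -15 -5.5 22 1;0 -9.8 0 -18 -5.5 26 1;0 -11.2 0 -20 -5.5 30 1;0 -12.6 0 -22 -5.5 34 1;0 -13.6 0 -24 -5.5 37 1")

```text
time_s: 0.93
ee_pos: [0.4253, -0.2064, 0.2258]
eef_rot: [-1.571, -0.0, -0.069]
force: [0.2, -1.7, 0.3]
grip_width: 0.0938
```

```bash
python3 -c "
from h import *
go([*ROD['R3'],.225])"
```

```text
t 0.93 pos [ 0.4253 -0.2064  0.2258] rot [-9.001e+01 -1.000e-02 -3.930e+00] F [ 0.15 -1.74  0.35] w 0.0938
turn [0.   0.08 0.  ] cm [ 9.3   0.08 14.18]
```

Request:
send_rows(series="0 0 0 2 0 3 0.4;0 0 0 4 0 6 0.4;0 0 0 6 0 9 0.4;0 0 0 8 0 12 0.4;0 0 0 9.3 0.1 14.2 0.4;0 0 0 9.3 0.1 14.2 0.4;0 0 0 9.3 0.1 14.2 0.4;0 0 0 9.3 0.1 14.2 0.4;0 0 0 9.3 0.1 14.2 0.4;0 0 0 9.3 0.1 14.2 0.4")

```text
time_s: 1.77
ee_pos: [0.5273, -0.0745, 0.2249]
eef_rot: [-1.571, -0.0, -0.077]
force: [-0.2, -0.5, 0.4]
grip_width: 0.0656
```

```bash
python3 - <<'E'
from h import *
go([*ROD['R3'],.225]);o=get_obs();im=camera("wrist");np.save("w1.npy",im)
import pickle;pickle.dump(o,open("w1.pkl","wb"))
for z in(.13,.164,.176):print(z,proj("wrist",[*ROD['R3'],z],o))
u,v=proj("wrist",[*ROD['R3'],.164],o).astype(int)
c=cv2.resize(im[max(v-60,0):v+60,max(u-80,0):u+80],None,fx=5,fy=5,interpolation=3)
print(max(v-60,0),max(u-80,0));cv2.imwrite("pics/w1.png",c[...,::-1])
E
```

```text
t 1.77 pos [ 0.5273 -0.0745  0.2249] rot [-9.00e+01 -2.00e-02 -4.39e+00] F [-0.21 -0.51  0.39] w 0.0656
turn [ 0.   -0.01  0.  ] cm [ 0.03 -0.01  0.32]
0.13 [277.81597601 196.65498839]
0.164 [277.95755199 207.40367362]
0.176 [278.01558402 211.80923831]
147 197
```

View pics/w1.png

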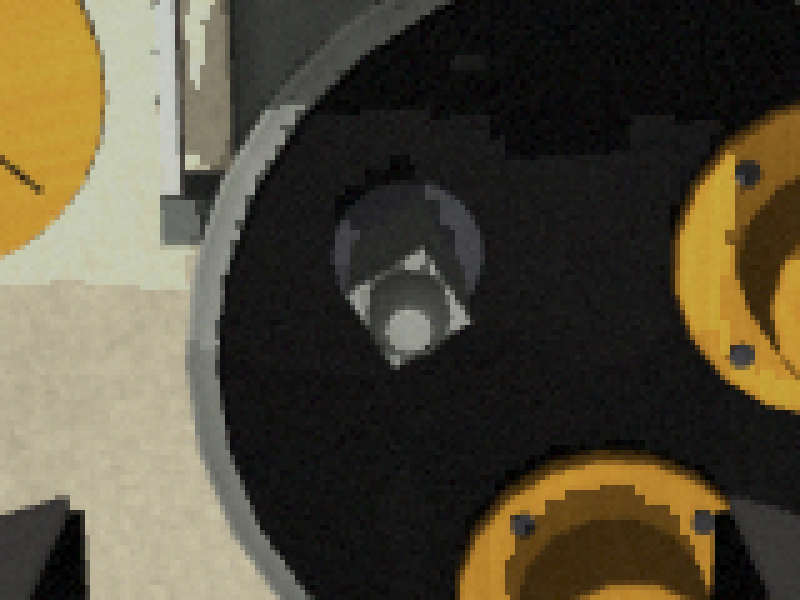

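R3's square is clear, with crop corners at (420,250), (348,292), (396,368) and (470,322) and its centre within about 1 px of the prediction. Next I'll compute its angle.

```bash
python3 - <<'E'
from h import *
import pickle;o=pickle.load(open("w1.pkl","rb"))
q=[plane("wrist",(197+a/5,147+b/5),.164,o)[:2] for a,b in((420,250),(348,292),(396,368),(470,322))]
print(np.mean(q,0),ROD['R3'])
for i in range(4):
    d=q[(i+1)%4]-q[i];print(np.linalg.norm(d).round(4),(np.degrees(np.arctan2(d[1],d[0]))%90).round(1))
d=q[2]-q[0];e=q[3]-q[1];print([(np.degrees(np.arctan2(x[1],x[0]))%90-45).round(1) for x in(d,e)])
print("nose",plane("wrist",(197+408/5,147+328/5),.176,o))
go([*ROD['L2'],.20])
E
```

```text
[ 0.52828672 -0.07236373] [ 0.52778769 -0.07131423]
0.0129 26.7
0.0144 26.6
0.0137 28.7
0.0139 29.7
[np.float64(29.6), np.float64(26.3)]
nose [ 0.52817399 -0.07195752  0.176     ]
t 1.82 pos [ 0.5273 -0.0744  0.2249] rot [-9.001e+01 -2.000e-02 -4.380e+00] F [-0.03  0.26 -0.31] w 0.066
turn [ 0.   -0.01  0.  ] cm [-0.    2.49 21.06]
```

Request:
send_rows(series="0 0 0 0 0 4 0.2;0 0 0 0 0 8 0.2;0 0 0 0 0 12 0.2;0 0 0 0 0 16 0.2;0 0 0 0 1 19 0.2;0 0 0 0 2 21 0.2;0 0 0 0 2.5 21 0.2;0 0 0 0 2.5 21 0.2;0 0 0 0 2.5 21 0.2;0 0 0 0 2.5 21 0.2")

```text
time_s: 2.65
ee_pos: [0.5437, 0.1345, 0.2004]
eef_rot: [-1.571, -0.001, -0.077]
force: [0.8, -0.3, -0.0]
grip_width: 0.056
```

```bash
python3 - <<'E'
from h import *
go([*ROD['L2'],.121]);o=get_obs();im=camera("wrist")
for z in(.11,.144,.156):print(z,proj("wrist",[*ROD['L2'],z],o))
u,v=proj("wrist",[*ROD['L2'],.144],o).astype(int)
print(v-60,u-80)
c=cv2.resize(im[v-60:v+60,u-80:u+80],None,fx=5,fy=5,interpolation=3)
cv2.imwrite("pics/w2.png",c[...,::-1])
E
```

```text
t 2.65 pos [0.5437 0.1345 0.2004] rot [-8.999e+01 -5.000e-02 -4.390e+00] F [ 0.78 -0.29 -0.05] w 0.056
turn [-0.   -0.01  0.01] cm [-0.05  7.94  0.09]
0.11 [276.99492671 200.5326792 ]
0.144 [277.07237532 211.86427952]
0.156 [277.10418106 216.51753945]
151 197
```

View pics/w2.png

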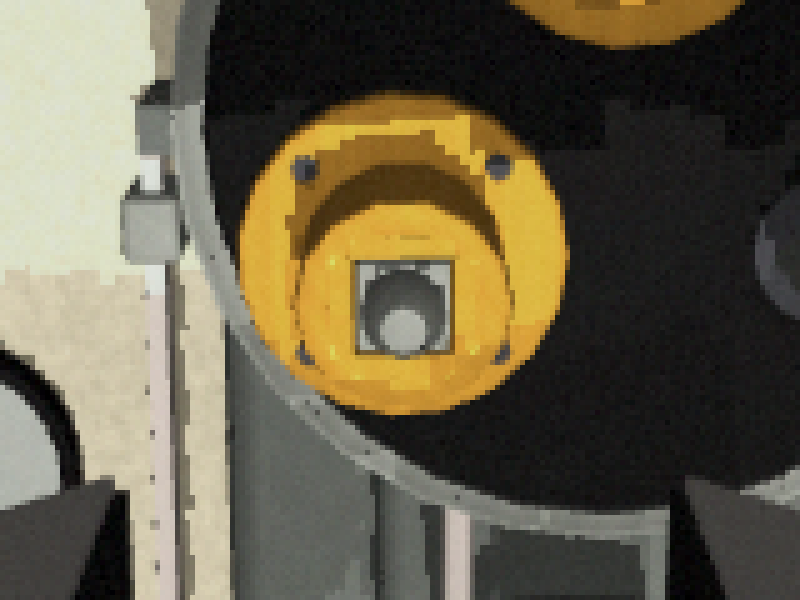

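The L2 hole is centred within 0.7 mm of the prediction, so I'll descend and grip.

Request:
send_rows(series="0 0 0 0 2 0 0.2;0 0 0 0 4 0 0.2;0 0 0 0 5.5 0 0.2;0 0 0 0 6.7 0.1 0.2;0 0 0 0 7.5 0.1 0.2;0 0 0 0 7.9 0.1 0.2;0 0 0 0 7.9 0.1 0.2;0 0 0 0 7.9 0.1 -0.5;0 0 0 0 7.9 0.1 -0.5;0 0 0 0 7.9 0.1 -0.5", newtons=25)

```text
time_s: 3.53
ee_pos: [0.5439, 0.1369, 0.1214]
eef_rot: [-1.57, -0.001, -0.075]
force: [0.5, -0.4, -0.1]
grip_width: 0.04
```

Request:
send_rows(series="0 0 0 0 0 0 -0.5;0 0 0 0 0 0 -0.5;0 0 0 0 0 0 -0.5;0 0 0 0 -0.3 0 -0.5;0 0 0 0 -0.6 0 -0.5;0 0 0 0 -1 0 -0.5;0 0 0 0 -1.5 0 -0.5;0 0 0 0 -2 0 -0.5;0 0 0 0 -2 0 -0.5;0 0 0 0 -2 0 -0.5")

```text
time_s: 4.37
ee_pos: [0.5437, 0.1368, 0.1411]
eef_rot: [-1.571, -0.001, -0.075]
force: [0.3, -1.0, 0.3]
grip_width: 0.0233
```

```bash
python3 - <<'E'
from h import *
go([*ROD['L2'],.121])
for k in range(6):
    im=camera("side");o=get_obs();print(o["force"].round(2),o["ee_pos"].round(4))
E
```

```text
t 4.37 pos [0.5437 0.1368 0.1411] rot [-8.999e+01 -4.000e-02 -4.300e+00] F [ 0.32 -0.96  0.34] w 0.0233
turn [-0.    0.    0.01] cm [-0.01  2.01 -0.13]
[-0.85  0.44  0.41] [0.5435 0.1368 0.1407]
[ 0.53 -0.05  0.32] [0.5434 0.1368 0.1405]
[1.43 0.45 0.4 ] [0.5434 0.1368 0.1404]
[-0.22 -0.11 -0.32] [0.5434 0.1368 0.1404]
[-0.35 -0.22  0.36] [0.5434 0.1368 0.1405]
[-0.74 -0.47 -0.17] [0.5434 0.1368 0.1405]
```

The fingers closed to 23 mm, less than the boss diameter, so the grip slipped or missed. I'll take a look.

```bash
python3 - <<'E'
from h import *
im=camera("wrist");s=camera("side");t=camera("top")
a=cv2.resize(im[120:320,160:420],(520,400));b=cv2.resize(s[200:300,210:340],(280,215),interpolation=3);c=cv2.resize(t[150:250,160:290],(280,215),interpolation=3)
cv=np.zeros((430,800,3),np.uint8);cv[:400,:520]=a;cv[:215,520:]=b;cv[215:,520:]=c
cv2.imwrite("pics/w3.png",cv[...,::-1])
E
```

```text
(no output)
```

View pics/w3.png

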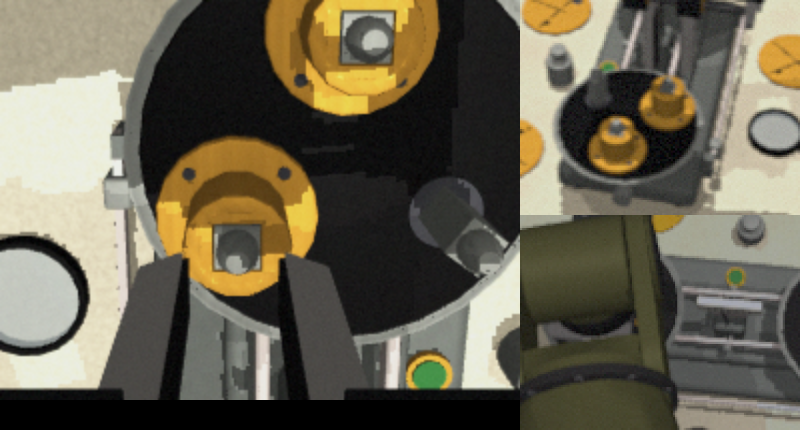

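```bash
python3 - <<'E'
from h import *
o=get_obs();s=camera("side");w=camera("wrist")
R=Ro.from_euler("xyz",o["eef_rot"])
P=[R.apply(p)+o["ee_pos"] for p in([0,0,0],[0,-.04,0],[.012,0,0],[-.012,0,0])]
q=[proj("side",p) for p in P];print(np.round(q,1),o["ee_pos"])
u,v=q[0].astype(int);x0,y0=u-50,v-75
c=cv2.resize(s[y0:y0+110,x0:x0+100],None,fx=5,fy=5,interpolation=3)
for p,col in zip(q,((255,0,0),(0,255,0),(0,0,255),(0,0,255))):
    cv2.circle(c,tuple(((p-[x0,y0]+.5)*5).astype(int).tolist()),4,col,-1)
cv2.imwrite("pics/s2.png",c[...,::-1])
E
```

```text
[[278.4 241.5]
 [278.5 228.6]
 [272.9 240.6]
 [283.9 242.4]] [0.54345402 0.13679324 0.14058257]
```

View pics/s2.png

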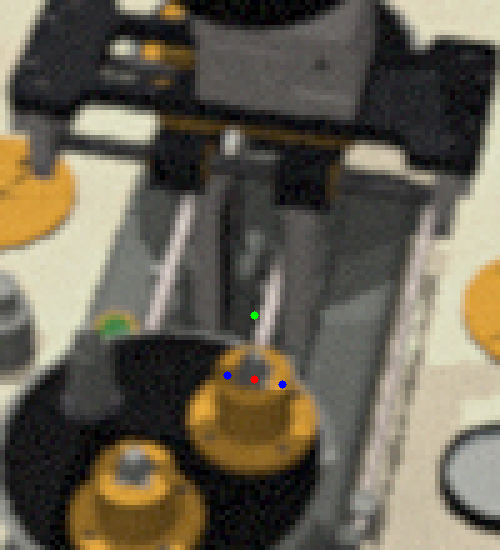

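The wrist and side views agree that the fingers really end about 36 mm above the reported TCP. Their inner faces subtend a depth of 0.19 m, centred in x and z, which explains closing in the air above the boss. I'll open, go lower accordingly, check the force, then grip.

Request:
send_rows(series="0 0 0 0 0 -0.1 0.2;0 0 0 0 0 -0.2 0.2;0 0 0 0 0 -0.2 0.2;0 0 0 0 0 -0.2 0.2;0 0 0 0 0 -0.2 0.2;0 0 0 0 0.8 -0.2 0.2;0 0 0 0 1.6 -0.2 0.2;0 0 0 0 2.4 -0.2 0.2;0 0 0 0 3 -0.2 0.2;0 0 0 0 3 -0.2 0.2")

```text
time_s: 5.75
ee_pos: [0.5425, 0.1347, 0.1088]
eef_rot: [-1.571, 0.003, -0.075]
force: [0.6, -0.5, -0.8]
grip_width: 0.0565
```

Request:
send_rows(series="0 0 0 0 0.4 0 0.2;0 0 0 0 0.8 0 0.2;0 0 0 0 1.2 0 0.2;0 0 0 0 1.6 0 0.2;0 0 0 0 2 0 0.2;0 0 0 0 2.2 0 0.2;0 0 0 0 2.2 0 0.2;0 0 0 0 2.2 0 -0.5;0 0 0 0 2.2 0 -0.5;0 0 0 0 2.2 0 -0.5")

```text
time_s: 6.58
ee_pos: [0.5435, 0.1348, 0.0889]
eef_rot: [-1.571, -0.0, -0.075]
force: [-0.6, -0.0, 0.9]
grip_width: 0.0399
```

Request:
send_rows(series="0 0 0 0 0 0 -0.5;0 0 0 0 0 0 -0.5;0 0 0 0 0 0 -0.5;0 0 0 0 0 0 -0.5;0 0 0 0 0 0 -0.5;0 0 0 0 0 0 -0.5;0 0 0 0 0 0 -0.5;0 0 0 0 0 0 -0.5;0 0 0 0 0 0 -0.5;0 0 0 0 0 0 -0.5")

```text
time_s: 7.42
ee_pos: [0.5436, 0.1348, 0.0889]
eef_rot: [-1.571, -0.001, -0.075]
force: [6.0, -0.2, 1.6]
grip_width: 0.0328
```

Request:
send_rows(series="0 0 0 0.05 0 0 -0.5;0 0 0 0.05 -0.2 0 -0.5;0 0 0 0.05 -0.5 0 -0.5;0 0 0 0.05 -0.9 0 -0.5;0 0 0 0.05 -1.4 0 -0.5;0 0 0 0.05 -2 0 -0.5;0 0 0 0.05 -2.7 0 -0.5;0 0 0 0.05 -3.5 0 -0.5;0 0 0 0.05 -3.5 0 -0.5;0 0 0 0.05 -3.5 0 -0.5")

```text
time_s: 8.25
ee_pos: [0.5436, 0.1348, 0.1241]
eef_rot: [-1.571, 0.0, -0.075]
force: [1.5, -0.1, -2.4]
grip_width: 0.0322
```

```bash
python3 - <<'E'
from h import *
go([*ROD['L2'],.18]);F=[]
for k in range(6):
    im=camera("side");F.append(get_obs()["force"])
print(np.round(F,2)[:,2],np.mean(F,0).round(2),get_obs()["grip_width"])
c=cv2.resize(im[145:295,210:330],(480,600),interpolation=3);cv2.imwrite("pics/s3.png",c[...,::-1])
E
```

```text
t 8.25 pos [0.5436 0.1348 0.1241] rot [-8.999e+01  1.000e-02 -4.300e+00] F [ 1.47 -0.06 -2.41] w 0.0322
turn [-0.  0. -0.] cm [-0.03 -5.59  0.06]
[-2.88 -2.46 -1.91 -2.67 -2.46 -2.4 ] [ 1.16  0.   -2.46] 0.03226844662302888
```

```bash
python3 - <<'E'
from h import *
im=camera("side");N,l,st,c=cv2.connectedComponentsWithStats(gold(im))
print([(st[i][4],c[i].round(1).tolist()) for i in range(1,N) if st[i][4]>100 and 140<c[i][1]<300])
# expected image shift of R1 for 20 mm drop
print(proj("side",[.559,-.137,.147]),proj("side",[.559,-.137,.127]))
E
```

```text
[(np.int32(458), [224.7, 205.0]), (np.int32(644), [337.1, 227.9]), (np.int32(396), [277.8, 238.0]), (np.int32(497), [254.4, 262.8]), (np.int32(858), [201.4, 268.9])]
[286.55414089 160.41152023] [286.4308363  166.55031213]
```

The left pan rose about 18 mm when this hub came up and the lift force is about 2.5 N, so this is the brass hub. It goes back on L2, and I'll take L1 instead.

Request:
send_rows(series="0 0 0 0 0.6 0 -0.5;0 0 0 0 1.2 0 -0.5;0 0 0 0 1.8 0 -0.5;0 0 0 0 2.4 0 -0.5;0 0 0 0 2.8 0 -0.5;0 0 0 0 3.1 0 -0.5;0 0 0 0 3.3 0 -0.5;0 0 0 0 3.4 0 -0.5;0 0 0 0 3.5 0 -0.5;0 0 0 0 3.5 0 -0.5")

```text
time_s: 9.43
ee_pos: [0.5439, 0.1348, 0.089]
eef_rot: [-1.571, -0.0, -0.075]
force: [-1.2, -0.4, -0.7]
grip_width: 0.0322
```

Request:
send_rows(series="0 0 0 0 0 0 0.2;0 0 0 0 0 0 0.2;0 0 0 0 0 0 0.2;0 0 0 0 0 0 0.2;0 0 0 0 0 0 0.2;0 0 0 0 -1 0 0.2;0 0 0 0 -2.5 0 0.2;0 0 0 0 -4 0 0.2;0 0 0 0 -5.5 0 0.2;0 0 0 0 -5.5 0 0.2")

```text
time_s: 10.27
ee_pos: [0.5452, 0.135, 0.1473]
eef_rot: [-1.569, -0.005, -0.075]
force: [0.1, 0.5, 0.7]
grip_width: 0.0568
```

```bash
python3 - <<'E'
from h import *
go([.5849,.1950,.145]);im=camera("side");N,l,st,c=cv2.connectedComponentsWithStats(gold(im))
print([(st[i][4],c[i].round(1).tolist()) for i in range(1,N) if st[i][4]>100 and 140<c[i][1]<300])
E
```

```text
t 10.27 pos [0.5452 0.135  0.1473] rot [-89.93  -0.28  -4.31] F [0.09 0.52 0.66] w 0.0568
turn [-0.01  0.    0.06] cm [3.51 0.26 6.28]
[(np.int32(541), [226.2, 204.5]), (np.int32(648), [337.1, 228.0]), (np.int32(428), [277.9, 249.0]), (np.int32(851), [201.6, 268.9]), (np.int32(473), [254.6, 268.8])]
```

Request:
send_rows(series="0 0 0 1.8 0 3.1 0.2;0 0 0 3.6 0 6.3 0.2;0 0 0 3.6 0 6.3 0.2;0 0 0 3.6 1.2 6.3 0.2;0 0 0 3.6 2.4 6.3 0.2;0 0 0 3.6 3.6 6.3 0.2;0 0 0 3.6 4.6 6.3 0.2;0 0 0 3.6 5 6.3 0.2;0 0 0 3.6 5 6.3 0.2;0 0 0 3.6 5 6.3 0.2")

```text
time_s: 11.15
ee_pos: [0.5845, 0.1946, 0.0938]
eef_rot: [-1.571, -0.0, -0.076]
force: [-0.0, 0.1, 1.4]
grip_width: 0.0567
```

```bash
python3 - <<'E'
from h import *
go([.5849,.1950,.0885])
E
```

```text
t 11.15 pos [0.5845 0.1946 0.0938] rot [-9.00e+01 -1.00e-02 -4.33e+00] F [-0.05  0.1   1.4 ] w 0.0567
turn [-0. -0.  0.] cm [0.03 0.53 0.04]
```

Request:
send_rows(series="0 0 0 0 0.3 0 0.2;0 0 0 0 0.5 0 -0.5;0 0 0 0 0.5 0 -0.5;0 0 0 0 0.5 0 -0.5;0 0 0 0 0.5 0 -0.5;0 0 0 0 0.5 0 -0.5;0 0 0 0 0.5 0 -0.5;0 0 0 0 0.5 0 -0.5;0 0 0 0 0.5 0 -0.5;0 0 0 0 0.5 0 -0.5")

```text
time_s: 11.98
ee_pos: [0.5846, 0.1949, 0.0889]
eef_rot: [-1.571, -0.001, -0.075]
force: [1.2, 0.1, 0.9]
grip_width: 0.0324
```

Request:
send_rows(series="0 0 0 0 -0.3 0 -0.5;0 0 0 0 -0.8 0 -0.5;0 0 0 0 -1.5 0 -0.5;0 0 0 0 -2.5 0 -0.5;0 0 0 0 -3.5 0 -0.5;0 0 0 0 -5 0 -0.5;0 0 0 0 -6.5 0 -0.5;0 0 0 0 -8 0 -0.5;0 0 0 0 -9.5 0 -0.5;0 0 0 0 -10 0 -0.5")

```text
time_s: 12.82
ee_pos: [0.5847, 0.1951, 0.1914]
eef_rot: [-1.57, -0.002, -0.075]
force: [-0.2, 0.3, -0.8]
grip_width: 0.0327
```

```bash
python3 - <<'E'
from h import *
F=[]
for k in range(3):
    im=camera("side");F.append(get_obs()["force"][2])
N,l,st,c=cv2.connectedComponentsWithStats(gold(im))
print(F,[(st[i][4],c[i].round(1).tolist()) for i in range(1,N) if st[i][4]>100 and 140<c[i][1]<300])
go([.5281,-.0720,.185],YAW+np.radians(32.3))
E
```

```text
[np.float64(0.6314502935187278), np.float64(-0.7454228933803727), np.float64(-1.7370769395255077)] [(np.int32(277), [286.1, 163.4]), (np.int32(355), [222.6, 206.4]), (np.int32(647), [337.1, 228.0]), (np.int32(480), [252.9, 235.3]), (np.int32(438), [277.8, 248.9]), (np.int32(851), [201.6, 269.0])]
t 12.97 pos [0.5842 0.1949 0.1885] rot [-9.0e+01  2.0e-02 -4.3e+00] F [-0.11  0.26 -1.74] w 0.0324
turn [-0.   -6.46 -0.  ] cm [ -3.59   0.35 -27.03]
```

Aluminium confirmed: the beam didn't move when it was lifted. I'll carry it to R3 and turn it 32.3°.

Request:
send_rows(series="0 -0.8 0 -0.4 0 -3.4 -0.5;0 -1.6 0 -0.9 0 -6.8 -0.5;0 -2.4 0 -1.4 0 -10.2 -0.5;0 -3.2 0 -1.8 0 -13.6 -0.5;0 -4 0 -2.3 0 -17 -0.5;0 -4.8 0 -2.8 0 -20.4 -0.5;0 -5.6 0 -3.2 0 -23.8 -0.5;0 -6.46 0 -3.6 0 -27 -0.5;0 -6.46 0 -3.6 0 -27 -0.5;0 -6.46 0 -3.6 0 -27 -0.5")

```text
time_s: 13.8
ee_pos: [0.5276, -0.0727, 0.1877]
eef_rot: [-1.57, 0.001, 0.486]
force: [-0.5, 0.6, -1.2]
grip_width: 0.0324
```

Request:
send_rows(series="0 0 0 0 0.2 0 -0.5;0 0 0 0 0.4 0 -0.5;0 0 0 0 0.6 0 -0.5;0 0 0 0 0.6 0 -0.5;0 0 0 0 0.6 0 -0.5;0 0 0 0 0.6 0 -0.5;0 0 0 0 0.6 0 -0.5;0 0 0 0 0.6 0 -0.5;0 0 0 0 0.6 0 -0.5;0 0 0 0 0.6 0 -0.5")

```text
time_s: 14.63
ee_pos: [0.5283, -0.0717, 0.1827]
eef_rot: [-1.571, -0.0, 0.488]
force: [0.1, -0.4, -0.5]
grip_width: 0.0324
```

```bash
python3 - <<'E'
from h import *
go([.5281,-.0720,.09],YAW+np.radians(32.3))
E
```

```text
t 14.63 pos [ 0.5283 -0.0717  0.1827] rot [-90.    -0.    27.99] F [ 0.12 -0.4  -0.51] w 0.0324
turn [0. 0. 0.] cm [-0.03  9.27 -0.02]
```

Request:
send_rows(series="0 0 0 0 0.8 0 -0.5;0 0 0 0 1.6 0 -0.5;0 0 0 0 2.3 0 -0.5;0 0 0 0 2.8 0 -0.5;0 0 0 0 3.2 0 -0.5;0 0 0 0 3.5 0 -0.5;0 0 0 0 3.5 0 -0.5;0 0 0 0 3.5 0 -0.5;0 0 0 0 3.5 0 -0.5;0 0 0 0 3.5 0 -0.5")

```text
time_s: 15.47
ee_pos: [0.5285, -0.0717, 0.148]
eef_rot: [-1.571, -0.0, 0.489]
force: [0.1, 0.2, -0.3]
grip_width: 0.0321
```

Request:
send_rows(series="0 0 0 0 0.1 0 -0.5;0 0 0 0 0.3 0 -0.5;0 0 0 0 0.5 0 -0.5;0 0 0 0 0.7 0 -0.5;0 0 0 0 0.9 0 -0.5;0 0 0 0 1.1 0 -0.5;0 0 0 0 1.3 0 -0.5;0 0 0 0 1.5 0 -0.5;0 0 0 0 1.5 0 -0.5;0 0 0 0 1.5 0 -0.5")

```text
time_s: 16.3
ee_pos: [0.5282, -0.0716, 0.1326]
eef_rot: [-1.571, 0.0, 0.489]
force: [-1.3, 0.1, 0.9]
grip_width: 0.0323
```

```bash
python3 - <<'E'
from h import *
F=[]
for k in range(3):
    im=camera("side");F.append(get_obs()["force"])
print(np.mean(F,0).round(2))
N,l,st,c=cv2.connectedComponentsWithStats(gold(im))
print([(st[i][4],c[i].round(1).tolist()) for i in range(1,N) if st[i][4]>100 and 140<c[i][1]<300])
go([.5281,-.0720,.09],YAW+np.radians(32.3))
E
```

```text
[-0.52  0.31  0.26]
[(np.int32(401), [292.0, 171.1]), (np.int32(319), [267.0, 179.5]), (np.int32(556), [226.5, 204.2]), (np.int32(638), [337.2, 228.0]), (np.int32(441), [277.8, 245.7]), (np.int32(852), [201.7, 269.0])]
t 16.45 pos [ 0.5283 -0.0716  0.1328] rot [-90.    -0.    27.99] F [-1.08 -0.63 -0.27] w 0.0325
turn [0. 0. 0.] cm [-0.04  4.28 -0.02]
```

The right pan sank with the hub, so the square is standing on the corners. I'll bring the pan to its stop with a light press, then search by feel.

Request:
send_rows(series="0 0 0 0 0.2 0 -0.5;0 0 0 0 0.4 0 -0.5;0 0 0 0 0.6 0 -0.5;0 0 0 0 0.8 0 -0.5;0 0 0 0 0.9 0 -0.5;0 0 0 0 1 0 -0.5;0 0 0 0 1.05 0 -0.5;0 0 0 0 1.05 0 -0.5;0 0 0 0 1.05 0 -0.5;0 0 0 0 1.05 0 -0.5")

```text
time_s: 17.28
ee_pos: [0.5284, -0.0719, 0.1223]
eef_rot: [-1.571, -0.0, 0.488]
force: [1.1, -2.7, 0.2]
grip_width: 0.0324
```

Request:
send_rows(series="0 0 0 0 0.1 0 -0.5;0 0 0 0 0.2 0 -0.5;0 0 0 0 0.2 0 -0.5;0 0 0 0 0.2 0 -0.5;0 0 0 0 0.2 0 -0.5;0 0 0 0 0.2 0 -0.5;0 0 0 0 0.2 0 -0.5;0 0 0 0 0.2 0 -0.5;0 0 0 0 0.2 0 -0.5;0 0 0 0 0.2 0 -0.5")

```text
time_s: 18.12
ee_pos: [0.5284, -0.0717, 0.1203]
eef_rot: [-1.571, -0.0, 0.489]
force: [2.6, -4.6, 0.7]
grip_width: 0.0323
```

```bash
python3 - <<'E'
from h import *
F=[];P=[]
for k in range(4):
    im=camera("side");o=get_obs();F.append(o["force"]);P.append(o["moment"])
print(np.mean(F,0).round(2),np.mean(P,0).round(2))
N,l,st,c=cv2.connectedComponentsWithStats(gold(im))
print([(st[i][4],c[i].round(1).tolist()) for i in range(1,N) if st[i][4]>100 and 140<c[i][1]<300])
go([.5281,-.0720,.09],YAW+np.radians(32.3))
E
```

```text
[ 2.29 -4.15  0.44] [-0.96 -0.72 -0.01]
[(np.int32(386), [292.0, 174.8]), (np.int32(291), [266.6, 182.0]), (np.int32(558), [226.5, 204.2]), (np.int32(646), [337.1, 228.0]), (np.int32(459), [278.0, 243.1]), (np.int32(850), [201.6, 269.0])]
t 18.32 pos [ 0.5284 -0.0717  0.1202] rot [-9.002e+01 -1.000e-02  2.799e+01] F [ 2.07 -4.63  0.27] w 0.0322
turn [0. 0. 0.] cm [-0.04  3.02 -0.01]
```

There's a lateral force of about 5 N toward tool −z, so the hub is off centre. I'll ease it that way and see whether the force relaxes.

Request:
send_rows(series="0 0 0 0 0 -0.05 -0.5;0 0 0 0 0 -0.05 -0.5;0 0 0 0 0 -0.1 -0.5;0 0 0 0 0 -0.1 -0.5;0 0 0 0 0 -0.1 -0.5;0 0 0 0 0 -0.1 -0.5;0 0 0 0 0 -0.1 -0.5;0 0 0 0 0 -0.1 -0.5;0 0 0 0 0 -0.1 -0.5;0 0 0 0 0 -0.1 -0.5")

```text
time_s: 19.15
ee_pos: [0.5287, -0.0725, 0.1202]
eef_rot: [-1.571, 0.0, 0.489]
force: [-0.3, 0.4, -1.2]
grip_width: 0.0323
```

```bash
cat > m.py <<'E'
from h import *
F=[];P=[]
for k in range(3):
    im=camera("side");o=get_obs();F.append(o["force"]);P.append(o["moment"])
R=Ro.from_euler("xyz",o["eef_rot"]);f=np.mean(F,0)
print("F",f.round(2),"tool",R.inv().apply(f).round(2),"M",R.inv().apply(np.mean(P,0)).round(2))
N,l,st,c=cv2.connectedComponentsWithStats(gold(im))
print([(st[i][4],c[i].round(1).tolist()) for i in range(1,N) if st[i][4]>100 and 140<c[i][1]<300 and 240<c[i][0]<300])
go([.5281,-.0720,.09],YAW+np.radians(32.3))
E
python3 m.py
```

```text
F [ 0.01  0.05 -0.89] tool [0.03 0.89 0.04] M [-0.06 -0.01 -0.1 ]
[(np.int32(111), [280.2, 163.3]), (np.int32(294), [296.5, 175.9]), (np.int32(316), [266.9, 176.4]), (np.int32(431), [277.9, 249.0])]
t 19.3 pos [ 0.5288 -0.0725  0.1202] rot [-90.   0.  28.] F [ 1.36 -0.58 -0.7 ] w 0.032
turn [-0.  0. -0.] cm [-0.03  3.02  0.08]
```

It dropped over the square: the pan sprang back up and the force is just the hub's weight. I'll lower it home to about level height.

Request:
send_rows(series="0 0 0 0 0.2 0 -0.5;0 0 0 0 0.4 0 -0.5;0 0 0 0 0.7 0 -0.5;0 0 0 0 1 0 -0.5;0 0 0 0 1.3 0 -0.5;0 0 0 0 1.6 0 -0.5;0 0 0 0 1.9 0 -0.5;0 0 0 0 2 0 -0.5;0 0 0 0 2 0 -0.5;0 0 0 0 2 0 -0.5")

```text
time_s: 20.13
ee_pos: [0.5287, -0.0725, 0.1002]
eef_rot: [-1.571, 0.0, 0.489]
force: [-0.8, -0.7, 0.8]
grip_width: 0.0325
```

```bash
python3 m.py
```

```text
F [-0.35  0.02 -0.42] tool [-0.29  0.42  0.18] M [-0.01  0.02 -0.01]
[(np.int32(106), [280.0, 165.9]), (np.int32(294), [295.8, 181.7]), (np.int32(316), [267.1, 179.0]), (np.int32(446), [277.9, 246.3])]
t 20.28 pos [ 0.5288 -0.0726  0.1004] rot [-9.001e+01 -1.000e-02  2.799e+01] F [-0.5   0.2  -0.14] w 0.0322
turn [0. 0. 0.] cm [-0.04  1.04  0.08]
```

Request:
send_rows(series="0 0 0 0 0 0 -0.1;0 0 0 0 0 0 0.05;0 0 0 0 0 0 0.05;0 0 0 0 0 0 0.05;0 0 0 0 0 0 0.05;0 0 0 0 0 0 0.05;0 0 0 0 -0.5 0 0.05;0 0 0 0 -1.5 0 0.05;0 0 0 0 -3 0 0.05;0 0 0 0 -5 0 0.05")

```text
time_s: 21.12
ee_pos: [0.5283, -0.0724, 0.1508]
eef_rot: [-1.57, 0.001, 0.489]
force: [0.4, 0.2, 0.5]
grip_width: 0.0497
```

Request:
send_rows(series="0 0 0 0 -3 0 0.05;0 0 0 0 -6 0 0.05;0 0 0 0 -8 0 0.05;0 0 0 -3 -8 -3 0.05;0 0 0 -6 -8 -6 0.05;0 0 0 -9 -8 -9 0.05;0 0 0 -12 -8 -12 0.05;0 0 0 -12 -8 -15 0.05;0 0 0 -12 -8 -15 0.05;0 0 0 -12 -8 -15 0.05")

```text
time_s: 21.95
ee_pos: [0.493, -0.2624, 0.2305]
eef_rot: [-1.571, -0.0, 0.486]
force: [-0.1, 0.2, 0.1]
grip_width: 0.0498
```

Request:
send_rows(series="0 0 0 0 0 0 0.05;0 0 0 0 0 0 0.05;0 0 0 0 0 0 0.05;0 0 0 0 0 0 0.05;0 0 0 0 0 0 0.05;0 0 0 0 0 0 0.05;0 0 0 0 0 0 0.05;0 0 0 0 0 0 0.05;0 0 0 0 0 0 0.05;0 0 0 0 0 0 0.05")

```text
time_s: 22.78
ee_pos: [0.4932, -0.2613, 0.2302]
eef_rot: [-1.571, 0.0, 0.489]
force: [0.1, 0.1, -0.1]
grip_width: 0.0493
```

```bash
python3 - <<'E'
from h import *
go([.5281,-.0720,.09]);s=camera("side");t=camera("top")
for n,im in(("side",s),("top",t)):
    N,l,st,c=cv2.connectedComponentsWithStats(gold(im))
    print(n,[(st[i][4],c[i].round(1).tolist()) for i in range(1,N) if st[i][4]>100 and 140<c[i][1]<300])
a=cv2.resize(t[140:250,150:360],(800,419),interpolation=3);cv2.imwrite("pics/ft.png",a[...,::-1])
b=cv2.resize(s[145:295,210:330],(480,600),interpolation=3)
a=cv2.resize(t[150:245,150:360],(320,145),interpolation=3)
cv=np.zeros((600,800,3),np.uint8);cv[:,:480]=b;cv[:145,480:]=a;cv2.imwrite("pics/f.png",cv[...,::-1])
E
```

```text
t 22.78 pos [ 0.4932 -0.2613  0.2302] rot [-90.     0.    27.99] F [ 0.13  0.1  -0.05] w 0.0493
turn [-0.    6.46 -0.  ] cm [11.97 14.02 15.08]
side [(np.int32(601), [291.2, 175.8]), (np.int32(302), [266.9, 179.4]), (np.int32(557), [226.6, 204.2]), (np.int32(644), [337.1, 228.0]), (np.int32(429), [277.8, 245.9]), (np.int32(847), [201.7, 269.0])]
top [(np.int32(958), [220.8, 140.7]), (np.int32(968), [312.9, 147.0]), (np.int32(447), [305.4, 183.6]), (np.int32(453), [331.8, 202.0]), (np.int32(479), [208.6, 206.6]), (np.int32(481), [302.4, 215.7]), (np.int32(1083), [290.9, 270.0])]
```

View pics/f.png

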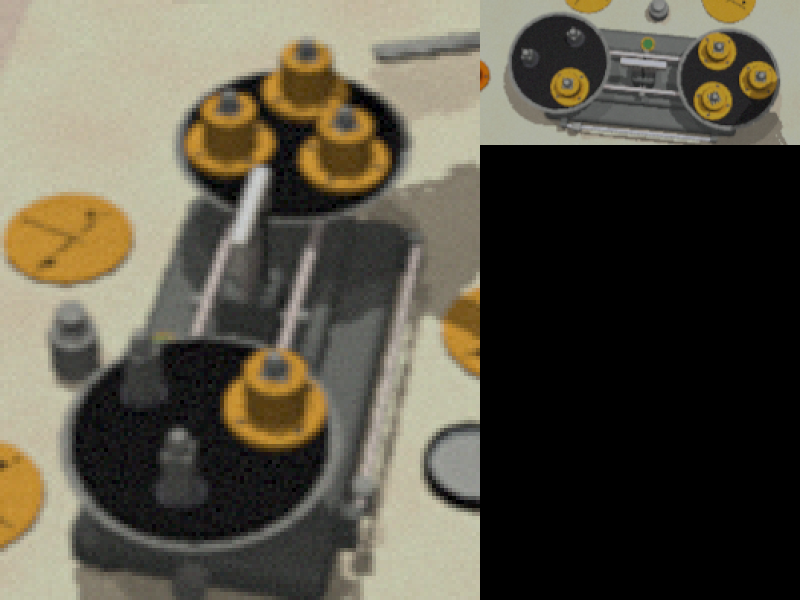

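Three hubs are fully home on the right tray and the brass hub is alone on the left, with both pans mid-travel. I'll check the balance is at rest, then hand in.

```bash
python3 - <<'E'
from h import *
for k in range(12):
    s=camera("side")
    if k%4==3:
        N,l,st,c=cv2.connectedComponentsWithStats(gold(s));print([c[i].round(1).tolist() for i in range(1,N) if st[i][4]>200 and 150<c[i][1]<255 and 260<c[i][0]<300])
# tray heights now, from rod nose/hub centroid shift vs start
print(proj("side",[*ROD['L2'],.13])-proj("side",[*ROD['L2'],.12]),proj("side",[*ROD['R2'],.15])-proj("side",[*ROD['R2'],.14]))
print(hand_in())
E
```

```text
[[291.2, 175.9], [266.9, 179.4], [277.7, 245.8]]
[[291.1, 175.7], [266.9, 179.3], [277.9, 245.9]]
[[291.0, 175.7], [266.9, 179.4], [277.8, 245.8]]
[ 0.01628086 -3.07219073] [-0.05704573 -3.1249256 ]
the job is handed in; nothing more can be done
None
```

The job is done and handed in at about 23 s, with the balance level and all four hubs fully home. `hand_in()` gives no verdict, so this rests on my own last checks.

**What I did**
- The left pan was down at the start, so the brass hub was on the left.
- Lifting the hub on the inner rod (`rod_left_2`) read about 2.5 N and tipped the balance, so that one was the brass. I put it back.
- I moved the aluminium hub from `rod_left_1` to `rod_right_3`, turned about 32° to match that rod's square as seen by the wrist camera. It first stood on the corners. Easing it about 1 mm sideways, towards the side force, let it drop over the square and go home.

**Last checks**
- **Level:** the left pan rose about 10 mm and the right sank about 10 mm from their stops, which is level to within about 1 mm. They held steady to 0.2 px over the last 0.6 s.
- **Hubs:** in the final picture all four flanges lie flat, three on the right tray and the brass one alone on the left.
- **Forces:** the highest pressing force in the readings I took was about 1 to 2 N, and the highest sideways force was about 6 N.
- **Other things on the bench:** the three gold plates did not move in the pictures. I did not measure the magnifier, caliper, weight or bin, but the arm never went near them. The arm stood clear of everything at the end.

**What disagreed:** the fingers really end about 36 mm above the reported tool point, not at it. Because of this my first grasp closed on air above the hub and touched nothing. I found the error in the wrist and side views and allowed for it from then on.

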